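# Scrub out the bench dust trap

## Task

The small dust trap leaning on the bench needs scrubbing: draw its red-handled slide gate sideways, out to the end stop, then take the yellow bottle brush from its stand and scrub the inside of the clear pot with at least two full strokes, each from the pot's floor up until the whole brush head is out of the clear pot, back up in the blue funnel. Then stand the brush upright in its white stand again, all the way down, and let go, leaving the gate drawn out. Do not shift or tip over the bottles, tin, cork block and cutters standing around.

Things in the scene. Friction and masses are not known exactly. Their poses are not given: they have to be found in the camera images.
- dust_pot: clear round pot of the fixed dust trap, bore 50 mm, wall 3 mm, 82 mm deep, its axis leaning 28 degrees from vertical, roughly toward the robot (heading varies). Origin: centre of the inner floor, 26 mm above the bench. Own +z runs up the axis and out of the mouth, own y is level. It stands on a grey bracket, partly under the guitar, whose underside is about 165 mm above the bench: lean the tool with the pot
- dust_trap: the trap's grey base, a plate 125x100x8 mm screwed to the bench with two cheeks 64 mm high holding the pot; origin under the pot's floor, on the bench. Obstacles round it: the red vice on the left (world x beyond 0.42, y 0.13 to 0.32, up to 0.28 m high) and the guitar behind and to the right (x beyond 0.51, y below 0, 0.165 to 0.27 m high)
- pot_mouth (a point): centre of the rim of the blue funnel, 125 mm up the axis from the pot's floor; axes as the pot's. Along the axis: pot 0 to 82 mm, gate slot 82 to 90 mm with the flat gate (aluminium rails reach 39 mm from the axis along x), funnel 90 to 125 mm, widening from 50 to 66 mm bore (72 mm outside) at the rim
- gate (a joint): slide gate between pot and funnel: 0 = shut, 0.058 = drawn out against its end stop (m); it slides along the pot's own -y and may start up to 20 mm open, still blocking the pot. About 3 N to move; stays where it is left
- gate_grip (a point): middle of the gate's red handle, a tab 12 mm thick (pot's y), 34 mm wide (x) and 40 mm high (z), standing up from the gate along the pot's own z, 12 mm off the axis toward the pot's -x; this point is 16 mm below the tab's top and 24 mm above the gate. Axes as the pot's. Gap between tab and funnel rim 35 mm when shut
- brush_grip (a point): centre of the bottle brush's square wooden handle, 26x26 mm, 56 mm long; the top end is 28 mm above, the tip 153 mm below this point. Own z runs from tip to handle, own x and y are square to the handle's faces. Brush 181 mm long, about 90 g; head the lowest 64 mm: stiff core 34 mm dia, bristles 43 mm dia that give freely; wire shank 9 mm. It stands loose in its stand
- brush_tip (a point): centre of the flat lower end of the brush head; axes as brush_grip
- brush: the same bottle brush; origin at its tip, axes as brush_grip
- stand_floor (a point): centre of the inner floor of the fixed brush stand, 18 mm above the bench. The stand is a white tube (bore 50 mm, flared to 60 mm at the rim, rim 85 mm above the bench) on a black 76 mm disc; own z is up. It stands at one of four places, three right of the trap and one left of the red vice, with bottles at the others
- solvent: white bottle with an orange cap, 42 mm dia, 121 mm tall; origin under its base; loose, leave alone
- glue_a: white squeeze bottle with a red label band, 46 mm dia, 135 mm tall to its nozzle; origin under its base; loose, leave alone
- glue_b: white squeeze bottle with a dark label band, 45 mm dia, 129 mm tall to its nozzle; origin under its base; loose, leave alone
- lemon_oil: brown bottle with a black cap, 38 mm dia, 101 mm tall; origin under its base; loose, leave alone
- wax_tin: orange-lidded round tin, 66 mm dia, 25 mm tall; origin under its base; loose, leave alone
- cork_block: cork sanding block, 56x90x29 mm, long along its y; origin under its base; loose, leave alone
- side_cutters: red-handled cutters lying flat, 52x140x14 mm, long along their y; origin under them; loose, leave alone
Mind the look-alikes: they are no part of the job. There is more than one size of the brush; the job needs the larger.

How it is judged:
On the way, in this order (a step that is already met when the one before it is completed fails the run):
1. the gate is drawn out to its end stop (value of joint gate above 0.054 m), for 0.2 s.
2. first stroke: brush tip down at the pot's floor (x of brush_tip in the frame of dust_pot between -0.025 and 0.025 m and y of brush_tip in the frame of dust_pot between -0.025 and 0.025 m and z of brush_tip in the frame of dust_pot between -0.01 and 0.016 m and value of joint gate above 0.053 m), for 0.1 s.
3. first stroke: brush head up in the funnel (z of brush_tip in the frame of dust_pot above 0.08 m and value of joint gate above 0.053 m), for 0.05 s.
4. second stroke: brush tip down at the pot's floor again (all of step 2), for 0.1 s.
5. second stroke: brush head up in the funnel again (all of step 3), for 0.05 s.
At the end, for the whole second after the job is handed in: The brush stands in its stand: tip within 12 mm of the stand's floor and 22 mm of its centre, upright within 0.25 rad, at rest; the gate is still drawn out at least 53 mm of 58 (value of joint gate above 0.053 m and horizontal distance between brush_tip and stand_floor below 0.022 m and z of brush_tip in the frame of stand_floor below 0.012 m and angle between brush_grip's own z axis and vertical below 0.25 rad and linear speed of brush below 0.02 m/s); the robot touches nothing.
It fails at once if a bottle, the tin, the cork block or the cutters shifted by more than 25 mm (distance of any of solvent, glue_a, glue_b, lemon_oil, wax_tin, cork_block, side_cutters from where it was at the start of the episode above 0.025 m).
It fails at once if a bottle, the tin, the cork block or the cutters tipped over (angle between any of solvent, glue_a, glue_b, lemon_oil, wax_tin, cork_block, side_cutters's own z axis and vertical above 0.5 rad).
It also fails if it takes over 64 s, if anything falls off the work surface, if the arm or the gripper's body presses on something with over 40 N, if the wrist force passes 120 N, or if a joint passes its speed limit or range.

## Robot

A 7-joint arm with a two-finger parallel gripper is mounted at the origin on a cart in front of the work surface, level with it; the furniture and walls round the work are solid. World frame = base frame: x ahead of the robot, y to its left, z up, the work surface at z = 0. Lengths are in m, angles in rad, forces in N, time in s.
With the tool pointing down it reaches from about 0.425 to 0.925 m from the base axis. Payload 6.8 kg.
Tool frame: the origin (TCP) lies midway between the tips of the shut fingers; the grasp point (between the pads) lies 19 mm behind it; x points along the fingers, y is the direction in which the jaws open and shut, and the axes are right-handed (so a half turn about x gives the same grasp; the last joint's range is limited). The gripper opens to 85 mm and grips with 20 to 120 N. Pads are 22 mm wide; open, the fingers measure 114 mm over their backs; the gripper's body (76 mm by 85 mm) begins 54 mm behind the grasp point. The pads swing forward as they close: fully open they stand 13 mm farther back than shut.
Start: joints at [1.172, 0.477, 0.022, 1.555, -0.011, 1.109, -0.083], TCP at [0.194, -0.647, 0.231] pointing down, gripper open.
Joint ranges: [-2.96, 2.96], [-0.34, 2.1], [-1.41, 1.46], [0.24, 2.44], [-1.37, 4.51], [0.17, 1.92], [-2.96, 2.96]. Speed limits (rad/s): [2.39, 2.39, 3.14, 3.14, 3.14, 3.14, 3.14].

## Interface

Orientations are given as a rotation vector (axis times angle).
In Python, from bench import r, viewer, nets gives the robot as it stands.
- The arm moves only by the shell command python3 -m pendant 'ROWS' [FORCE]. ROWS is JSON, one flat list of numbers, 5 for each row, row after row: the finger opening in mm, from 0 to 85.4, then the shift along the tool's x, y, z in mm, then the turn about the tool's x in rad. A call has 1 to 20 rows; each row shifts and turns the commanded pose from where the row before left it, along the tool's axes as they then stand; what a row does not reach is not made up. A row lasts 1/8 s, in which the tool goes at most 62.5 mm and 10.7 degrees, less where a joint would pass 70% of its speed; a pose out of reach is approached as far as the arm can. A call with a gripper value outside its range is refused whole. The fingers move at their own pace and stop on an object; FORCE is the grip in N (left out, the last holds). Time passes only in rows, so rows that do not move let the fingers close. It gives the time, the measured TCP pose, the force and the opening at its end, in the units of the state.
- r.get_obs(): the state, without advancing time (a new reading comes with each control period).
- viewer.grab_frame(name): name is "scene" or "top"; returns (picture, depth): 420x560x3 uint8, red, green, blue; 420x560 float32, m along the optical axis (not along the pixel's ray), 0 where there is no reading.
- viewer.calibration(name): a dict with "mtx" (3x3 intrinsics, pixels), "world_to_cam" (4x4, takes a point from world to camera coordinates). Camera axes: x right, y up, looking along -z (the intrinsics and any distortion apply to the point x, -y, -z); pixel columns grow to the right and rows downward; lengths in m; the calibration is good to about 2 mm. A picture is of the moment at which its call begins. calibration takes no time and is no camera call.
- r.hand_in(): hands the job in, once; it reports no verdict.
Trained networks look in the newest picture that a camera, given by its name, has taken for a name from the list of things; names that differ only in an ending like _2 or _b are one class to them, and where a whole thing is asked for, a point or a joint stands for the part that bears it (a point fixed in the world has none). Each returns a list of dicts, best first, with "score" (0 to 1); they miss things now and then, are a little off and sometimes report something else, mostly with a low value. They report only what shows in the picture. A call takes as long as a camera call. They do not tell look-alikes from the thing itself.
- nets.look_for(name, camera): "location" ([x, y, z] in m, in world coordinates, good to about 4 mm: the middle of the surface that is visible of it).
- nets.silhouettes(name, camera): "mask" (420x560 bool, what is visible of it).
The state is a dict: "clock": time; "joints": joint angles; "qvel": joint speeds; "tau": joint torques, N m; "tcp_pos": TCP position; "orientation": TCP orientation; "contact_force": force on the tool from outside, world axes, zero at the start; "moment": the same for the moment, N m; "grip_width": finger opening in m.
Only numpy, scipy, OpenCV 4.12 (cv2) and the standard library are available. Lean on these libraries where they do the work, as an engineer would, in place of code of your own. Each camera call takes 0.05 s, during which the arm holds its last target. There are 200 camera calls.

## Working session

There is one attempt and no reset: what is moved stays moved. The work goes in short steps, Python scripts to look and compute and a shell command to move; the robot and the scene stay as the last step left them, time stands still between calls to the robot, and variables do not carry over. Pictures are saved under pics/ and viewed, about 8 in all and at most 12, crops included, and the job is handed in when it is done.

```bash
ls; mkdir -p pics; python3 - <<'E'
from bench import r,viewer,nets
import cv2
for n in("scene","top"):
    p,d=viewer.grab_frame(n); cv2.imwrite(f"pics/{n}0.png",p[:,:,::-1])
    c=viewer.calibration(n); print(n,c["mtx"],c["world_to_cam"],c.keys())
    for t in("dust_pot","gate_grip","brush_grip","brush","stand_floor","pot_mouth","solvent","glue_a","lemon_oil"):
        try: print(t,[(x["location"],round(x["score"],2)) for x in nets.look_for(t,n)])
        except Exception as e: print(t,e)
print(r.get_obs())
E
```

```text
pics
scene [[418.53224734   0.         272.41531851]
 [  0.         418.53224734 211.10067083]
 [  0.           0.           1.        ]] [[ 0.68227574 -0.73100496  0.01147008 -0.33043609]
 [ 0.29534872  0.28994444  0.91033036 -0.25504124]
 [-0.66878169 -0.61770864  0.41372343 -0.98046856]
 [ 0.          0.          0.          1.        ]] dict_keys(['mtx', 'world_to_cam'])
dust_pot [([0.4851, 0.0157, 0.1094], 0.72)]
gate_grip [([0.4793, -0.0347, 0.1102], 0.89), ([0.4842, 0.0168, 0.1078], 0.39)]
brush_grip [([0.4417, -0.1889, 0.0455], 0.68), ([0.4215, -0.2785, 0.1551], 0.55), ([0.4097, -0.2874, 0.0453], 0.41)]
brush [([0.4192, -0.2815, 0.1595], 0.9), ([0.437, -0.1898, 0.0436], 0.76)]
stand_floor [([0.4133, -0.2919, 0.0466], 0.74)]
pot_mouth [([0.4861, 0.0158, 0.1088], 0.89), ([0.48, -0.0388, 0.1083], 0.54), ([0.3951, 0.3239, 0.052], 0.52), ([0.4058, -0.0546, 0.0136], 0.26)]
solvent [([0.3949, 0.3253, 0.0529], 0.89), ([0.3863, 0.0828, 0.0268], 0.18)]
glue_a [([0.4332, -0.3462, 0.0558], 0.75), ([0.4231, -0.4261, 0.0539], 0.62)]
lemon_oil [([0.3991, 0.1802, 0.049], 0.53)]
top [[390.636
[... 864 characters left out ...]
[0.4051, 0.1838, 0.0716], 0.7)]
{'clock': 1.0, 'joints': array([ 1.17192707,  0.47699289,  0.02244141,  1.55538238, -0.01149831,
        1.10929277, -0.08312926]), 'qvel': array([-0.00145843,  0.00082475,  0.00172207, -0.00041939,  0.00047009,
       -0.0012743 ,  0.00136289]), 'tau': array([-7.51100815e-04, -5.96334350e+01,  1.60661548e+00, -2.81556880e+01,
        1.26558496e-02,  1.60319538e-03,  7.35755179e-06]), 'tcp_pos': array([ 0.19350623, -0.64669988,  0.23132094]), 'orientation': array([ 2.06530669,  0.30224942, -2.06529503]), 'contact_force': array([-0.24411346, -0.37155514,  0.77476985]), 'moment': array([ 0.00542405, -0.03118256,  0.01356972]), 'grip_width': 0.08567910338321952}
```

View pics/scene0.png

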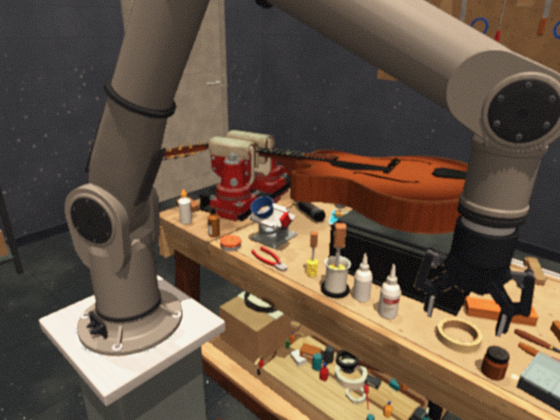

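View pics/top0.png

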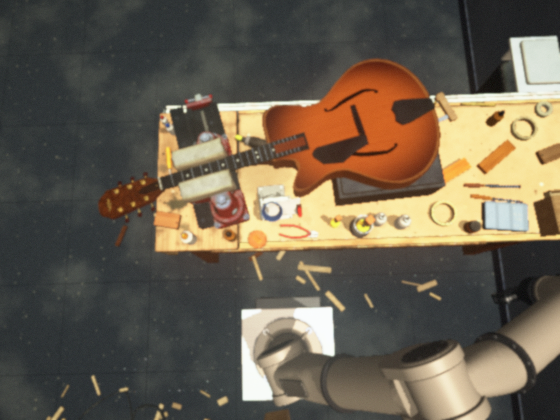

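The brush to use is the taller one at scene (340,235), with its stand at (337,275). The smaller look-alike is at (313,250). The trap is at (265,215), with the red tab on its right. I'll measure these next.

```bash
cat > h.py <<'E'
from bench import r,viewer,nets
import numpy as np,cv2
from scipy.spatial.transform import Rotation as R
def cloud(n):
    p,d=viewer.grab_frame(n);c=viewer.calibration(n);K=c["mtx"];T=np.linalg.inv(c["world_to_cam"])
    v,u=np.mgrid[:420,:560]
    P=np.stack([(u-K[0,2])/K[0,0]*d,-(v-K[1,2])/K[1,1]*d,-d],-1)
    W=P@T[:3,:3].T+T[:3,3]; W[d==0]=9
    return p,W
def proj(n,X):
    c=viewer.calibration(n);X=np.atleast_2d(X);q=X@c["world_to_cam"][:3,:3].T+c["world_to_cam"][:3,3]
    K=c["mtx"];return np.c_[K[0,0]*q[:,0]/-q[:,2]+K[0,2],-K[1,1]*q[:,1]/-q[:,2]+K[1,2]]
def near(W,c,rad): return np.linalg.norm(W-np.array(c),axis=-1)<rad
E
python3 - <<'E'
from h import *
for n,(a,b) in {"scene":((235,180),(330,225)),"top":((240,170),(330,205))}.items():
    p,W=cloud(n); np.savez(f"c_{n}.npz",p=p,W=W)
    ims=[cv2.resize(p[y:y+h,x:x+w],None,fx=6,fy=6,interpolation=cv2.INTER_CUBIC) for x,y,w,h in ((a[0],a[1],65,80),(b[0]-15,b[1],65,80))]
    cv2.imwrite(f"pics/crop_{n}.png",np.hstack(ims)[:,:,::-1])
    hsv=cv2.cvtColor(p,cv2.COLOR_RGB2HSV);H,S,V=cv2.split(hsv)
    blue=(H>100)&(H<130)&(S>90)&near(W,(.49,.01,.11),.08)
    red=((H<8)|(H>172))&(S>130)&near(W,(.48,-.03,.11),.05)
    wood=(H>5)&(H<22)&(S>80)&near(W,(.42,-.275,.17),.05)&(W[...,2]>.12)
    white=(S<60)&near(W,(.42,-.275,.06),.06)&(W[...,2]>.01)
    for k,m in dict(blue=blue,red=red,wood=wood,white=white).items():
        q=W[m]; print(n,k,len(q)); 
        if len(q): print(np.percentile(q,[2,50,98],axis=0).round(4))
E
```

```text
scene blue 251
[[0.4474 0.0026 0.1066]
 [0.4822 0.0535 0.1276]
 [0.5072 0.0699 0.1506]]
scene red 110
[[ 0.4541 -0.0642  0.0973]
 [ 0.4714 -0.0603  0.1197]
 [ 0.4905 -0.0516  0.14  ]]
scene wood 266
[[ 0.4091 -0.2928  0.1384]
 [ 0.4173 -0.2826  0.17  ]
 [ 0.4319 -0.2654  0.1935]]
scene white 475
[[ 0.3966 -0.3304  0.0105]
 [ 0.4156 -0.2875  0.059 ]
 [ 0.4582 -0.2467  0.1098]]
top blue 0
top red 34
[[ 0.4593 -0.0572  0.0995]
 [ 0.4762 -0.0535  0.1319]
 [ 0.4929 -0.0479  0.1419]]
top wood 89
[[ 0.4118 -0.2876  0.1448]
 [ 0.4244 -0.2718  0.191 ]
 [ 0.44   -0.2597  0.1956]]
top white 71
[[ 0.4008 -0.328   0.014 ]
 [ 0.4211 -0.2688  0.0785]
 [ 0.4602 -0.2425  0.0886]]
```

```bash
python3 -c "
import cv2,numpy as np
a=cv2.imread('pics/crop_scene.png');b=cv2.imread('pics/crop_top.png')
cv2.imwrite('pics/crops.png',cv2.resize(np.vstack([a,b]),(620,600)))"
```

```text
(no output)
```

View pics/crop_scene.png

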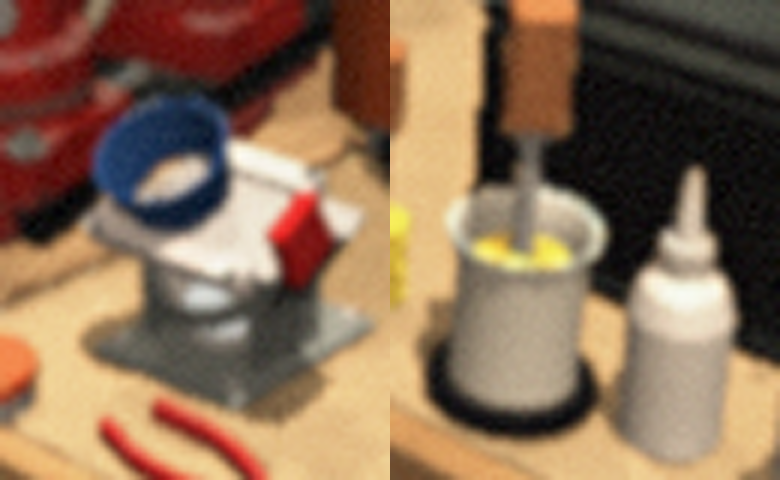

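The blue funnel is at crop (165,165) and the red tab at (300,240). The stand holds the brush at (520,200), with a glue bottle close on its right. Next I'll fit the trap's pose.

```bash
cat > fit.py <<'E'
from h import *
from scipy.optimize import least_squares
B=[];Rd=[]
for n in("scene","top"):
    z=np.load(f"c_{n}.npz");p,W=z["p"],z["W"];H,S,V=cv2.split(cv2.cvtColor(p,cv2.COLOR_RGB2HSV))
    b=W[(H>95)&(H<135)&(S>70)&near(W,(.48,.03,.125),.06)&(W[...,2]>.09)]
    q=W[((H<8)|(H>172))&(S>130)&near(W,(.475,-.057,.12),.04)]
    print(n,len(b),len(q));B.append(b);Rd.append(q)
def pose(x,y,h):
    t=np.radians(28);z=np.array([np.cos(h)*np.sin(t),np.sin(h)*np.sin(t),np.cos(t)])
    yy=np.array([np.sin(h),-np.cos(h),0]);return np.array([x,y,.026]),np.c_[np.cross(yy,z),yy,z]
def res(v,B,Rd):
    o,M=pose(*v[:3]);c=(B-o)@M;rr=np.hypot(c[:,0],c[:,1]);zz=np.clip(c[:,2],.09,.125)
    s=(zz-.09)/.035
    d=np.min([np.hypot(rr-(.025+.008*s),c[:,2]-zz),np.hypot(rr-(.028+.008*s),c[:,2]-zz)],0)
    t=(Rd-o)@M-np.array([-.012,-.077-v[3],.110+v[4]]);hf=np.array([.017,.006,.020])
    t[:,2]+=.004
    e=np.abs(t)-hf;sd=np.linalg.norm(np.maximum(e,0),axis=1)+np.minimum(e.max(1),0)
    return np.r_[d,sd*1.5,(v[4])*20]
if __name__=="__main__":
  for tag,b,q in(("scene",B[0],Rd[0]),("top",B[1],Rd[1]),("both",np.vstack(B),np.vstack(Rd))):
    best=min((least_squares(res,[.52,.03,h,.01,0],args=(b,q),loss="soft_l1",f_scale=.003) for h in(np.pi-.5,np.pi,np.pi+.5)),key=lambda s:s.cost)
    print(tag,best.x.round(4),best.cost,np.median(abs(best.fun)))
    o,M=pose(*best.x[:3]);print(" mouth",(o+M@[0,0,.125]).round(4),"grip",(o+M@[-.012,-.077-best.x[3],.110+best.x[4]]).round(4))
E
python3 fit.py
```

```text
scene 264 109
top 25 34
scene [5.2890e-01 3.9200e-02 3.2064e+00 1.4000e-02 1.0000e-04] 0.0004257521242171729 0.0010208479171791977
 mouth [0.4704 0.0354 0.1364] grip [ 0.4727 -0.0557  0.1176]
top [5.3530e-01 3.6000e-02 3.1564e+00 1.2700e-02 1.0000e-04] 9.043573926393579e-05 0.0008857706577605037
 mouth [0.4767 0.0351 0.1364] grip [ 0.4744 -0.0546  0.1176]
both [5.2960e-01 3.9200e-02 3.2137e+00 1.3600e-02 4.0000e-04] 0.0005572550079463014 0.001025877995057975
 mouth [0.471  0.035  0.1364] grip [ 0.4738 -0.0556  0.1179]
```

```bash
cat > fitb.py <<'E'
from h import *
from scipy.optimize import least_squares
def handle_pts(n,p,W,c,rad=.05,zmin=.135):
    H,S,V=cv2.split(cv2.cvtColor(p,cv2.COLOR_RGB2HSV))
    return W[(H>3)&(H<22)&(S>80)&near(W,c,rad)&(W[...,2]>zmin)]
def fit(Q,x0=(.42,-.275,.171)):
    def res(v):
        M=R.from_euler("xyz",[v[3],v[4],v[5]]).as_matrix()  # yaw applied last
        t=(Q-v[:3])@M;e=np.abs(t)-[.013,.013,.028]
        return np.r_[np.linalg.norm(np.maximum(e,0),axis=1)+np.minimum(e.max(1),0),.03*v[3],.03*v[4]]
    return min((least_squares(res,[*x0,0,0,a],loss="soft_l1",f_scale=.003) for a in(-.6,-.2,.2,.6)),key=lambda s:s.cost)
if __name__=="__main__":
    Qs=[]
    for n in("scene","top"):
        z=np.load(f"c_{n}.npz");p,W=z["p"],z["W"];q=handle_pts(n,p,W,(.42,-.275,.17));Qs.append(q)
        s=fit(q);print(n,len(q),s.x.round(4),s.cost)
        m=(W[...,2]>.15)&(W[...,2]<.28)&(W[...,0]<.8)&(W[...,0]>.42)
        for y in np.arange(-.24,.14,.04):
            k=W[m&(abs(W[...,1]-y)<.02)];k=k[np.argsort(k[:,0])][:3]; print("  near edge",round(y,2),k[:2].round(3).tolist())
        H,S,V=cv2.split(cv2.cvtColor(p,cv2.COLOR_RGB2HSV))
        w=W[(S<70)&near(W,(.42,-.275,.06),.05)&(W[...,2]>.03)&(W[...,2]<.092)]
        f=lambda v:np.min([abs(np.hypot(w[:,0]-v[0],w[:,1]-v[1])-a) for a in(np.interp(w[:,2],[.07,.085],[.025,.030]),np.interp(w[:,2],[.07,.085],[.028,.032]))],0)
        g=least_squares(f,[.42,-.28],loss="soft_l1",f_scale=.003);print(" stand",g.x.round(4),g.cost,len(w))
    s=fit(np.vstack(Qs));print("both",s.x.round(4),s.cost)
    print(R.from_rotvec(r.get_obs()["orientation"]).as_matrix().round(3))
E
python3 fitb.py
```

```text
scene 264 [ 4.268e-01 -2.763e-01  1.646e-01  4.500e-03 -1.000e-04  7.256e-01] 0.00027758435695024295
  near edge -0.24 [[0.524, -0.221, 0.151], [0.525, -0.247, 0.151]]
  near edge -0.2 [[0.52, -0.218, 0.151], [0.522, -0.213, 0.152]]
  near edge -0.16 [[0.557, -0.141, 0.195], [0.557, -0.145, 0.184]]
  near edge -0.12 [[0.526, -0.101, 0.183], [0.527, -0.101, 0.173]]
  near edge -0.08 [[0.509, -0.069, 0.215], [0.509, -0.064, 0.238]]
  near edge -0.04 [[0.507, -0.057, 0.172], [0.508, -0.052, 0.183]]
  near edge 0.0 [[0.61, 0.013, 0.242], [0.611, 0.013, 0.238]]
  near edge 0.04 [[0.491, 0.056, 0.15], [0.495, 0.052, 0.15]]
  near edge 0.08 [[0.595, 0.096, 0.256], [0.595, 0.096, 0.253]]
  near edge 0.12 [[0.469, 0.136, 0.151], [0.473, 0.14, 0.152]]
 stand [ 0.4283 -0.2755] 0.0008035214348571496 484
top 89 [ 0.4271 -0.2763  0.1648 -0.0112 -0.0154  0.6391] 0.00010248128621929086
  near edge -0.24 [[0.424, -0.26, 0.175], [0.427, -0.26, 0.176]]
  near edge -0.2 [[0.524, -0.211, 0.152], [0.524, -0.205, 0.153]]
  near edge -0.16 [[0.562, -0.142, 0.175], [0.562, -0.14, 0.187]]
  near edge -0.12 [[0.532, -0.101, 0.179], [0.534, -0.101, 0.232]]
  near edge -0.08 [[0.511, -0.06, 0.185], [0.512, -0.064, 0.183]]
  near edge -0.04 [[0.511, -0.051, 0.188], [0.511, -0.058, 0.171]]
  near edge 0.0 [[0.495, 0.012, 0.15], [0.613, 0.02, 0.225]]
  near edge 0.04 [[0.499, 0.052, 0.154], [0.499, 0.055, 0.154]]
  near edge 0.08 [[0.599, 0.097, 0.257], [0.601, 0.094, 0.261]]
  near edge 0.12 [[0.472, 0.139, 0.151], [0.474, 0.138, 0.157]]
 stand [ 0.4299 -0.2742] 2.3151494083927298e-05 76
both [ 0.4269 -0.2766  0.1648 -0.0037 -0.0042 -0.8362] 0.0003841158668827848
[[ 0.     0.287 -0.958]
 [-0.    -0.958 -0.287]
 [-1.     0.    -0.   ]]
```

```bash
python3 -m pendant '[60,-50,0,0,0.113, 60,-50,0,0,0.113, 50,0,-40,-21,0, 50,0,-40,-21,0, 50,0,-40,-21,0, 50,0,-40,-21,0, 50,0,-40,-21,0, 50,0,-40,-21,0, 50,0,-40,-21,0, 50,0,-40,-21,0, 50,0,-40,-21,0, 50,0,-40,-21,0, 50,0,-40,-21,0, 50,0,-40,-21,0, 50,0,-40,-21,0, 50,0,-40,-21,0, 50,0,0,0,0, 50,0,0,0,0]' 30; cat >> h.py <<'E'
def delta(t):
    o=r.get_obs();M=R.from_rotvec(o["orientation"]).as_matrix()
    print("clk",o["clock"],"tcp",o["tcp_pos"].round(4),"w",round(o["grip_width"]*1e3,1),"F",o["contact_force"].round(1));print("x",M[:,0].round(3),"y",M[:,1].round(3))
    if t is not None: print("tool shift mm",(M.T@(np.array(t)-o["tcp_pos"])*1e3).round(1))
E
python3 -c "
from h import *
delta([.455,-.055,.110])"
```

```text
clock: 3.35
tcp_pos: [0.4504, -0.0693, 0.3313]
orientation: [2.188, 0.07, -2.189]
contact_force: [0.1, 0.0, -0.5]
grip_width: 0.05
clk 3.35 tcp [ 0.4504 -0.0693  0.3313] w 50.0 F [ 0.1  0.  -0.5]
x [-0. -0. -1.] y [ 0.065 -0.998  0.   ]
tool shift mm [221.3 -14.1  -5.5]
```

```bash
python3 -m pendant '[46,40,-7,-3,0, 46,40,-7,-2,0, 46,40,0,0,0, 46,40,0,0,0, 46,30,0,0,0, 46,15,0,0,0, 46,0,0,0,0]'; python3 - <<'E'
from h import *
delta([.455,-.055,.110])
p,W=cloud("scene");cv2.imwrite("pics/g1.png",cv2.resize(p[150:270,210:350],None,fx=5,fy=5,interpolation=cv2.INTER_CUBIC)[:,:,::-1])
E
```

```text
clock: 4.22
tcp_pos: [0.4543, -0.0553, 0.1259]
orientation: [2.187, 0.069, -2.191]
contact_force: [-0.1, -0.4, 0.5]
grip_width: 0.0459
clk 4.225 tcp [ 0.4543 -0.0553  0.1259] w 45.9 F [-0.1 -0.4  0.5]
x [-0.001 -0.    -1.   ] y [ 0.063 -0.998  0.   ]
tool shift mm [15.9 -0.2 -0.8]
```

View pics/g1.png

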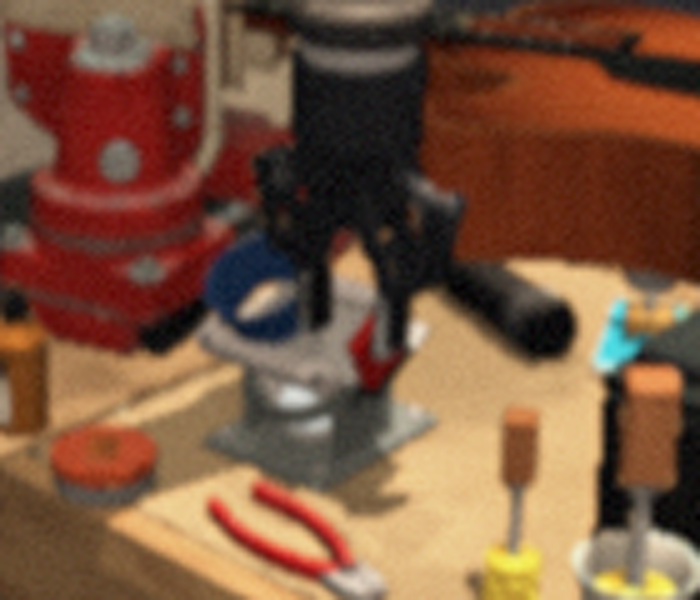

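The fingers straddle the red tab: the left one is at crop (315,300) and the right at (395,320), with the tab at (375,355) between them. I'll lower, grip and draw the gate.

```bash
python3 -m pendant '[46,8,0,0,0, 46,8,0,0,0, 5,0,0,0,0, 5,0,0,0,0, 5,0,0,0,0, 5,0,0,0,0]' 30
```

```text
clock: 5.03
tcp_pos: [0.4547, -0.0547, 0.1104]
orientation: [2.188, 0.071, -2.188]
contact_force: [0.8, -1.3, 1.3]
grip_width: 0.0112
```

```bash
python3 -m pendant '[5,0,12,0,0, 5,0,14,0,0, 5,0,10,0,0, 5,0,4,0,0, 5,0,0,0,0]' 30; python3 -m pendant '[5,0,3,0,0, 5,0,0,0,0]'
```

```text
clock: 5.65
tcp_pos: [0.4575, -0.0958, 0.1104]
orientation: [2.189, 0.068, -2.188]
contact_force: [-0.8, -2.9, 1.4]
grip_width: 0.011
clock: 5.9
tcp_pos: [0.4577, -0.0974, 0.1104]
orientation: [2.189, 0.071, -2.188]
contact_force: [-1.0, -0.1, 3.7]
grip_width: 0.0108
```

```bash
python3 -m pendant '[5,0,2,0,0, 5,0,2,0,0, 5,0,0,0,0]' ; python3 -m pendant '[5,0,2,0,0, 5,0,0,0,0]'
```

```text
clock: 6.28
tcp_pos: [0.4578, -0.0993, 0.1103]
orientation: [2.188, 0.075, -2.189]
contact_force: [-2.0, 7.0, 4.8]
grip_width: 0.0108
clock: 6.52
tcp_pos: [0.4579, -0.0994, 0.1103]
orientation: [2.188, 0.079, -2.189]
contact_force: [-3.4, 13.5, 5.7]
grip_width: 0.0109
```

```bash
python3 -m pendant '[34,0,0,0,0, 34,0,0,0,0, 34,-30,0,0,0, 34,-50,0,0,0, 34,-50,0,0,0, 40,-20,0,20,0, 50,0,-5,20,0, 50,0,0,0,0]'; python3 - <<'E'
from h import *
import fit
from scipy.optimize import least_squares
delta([.427,-.2765,.26])
p,W=cloud("scene")
H,S,V=cv2.split(cv2.cvtColor(p,cv2.COLOR_RGB2HSV))
q=W[((H<8)|(H>172))&(S>130)&near(W,(.478,-.100,.12),.03)]
print(len(q),np.median(q,0))
z=np.vstack([fit.B[0],fit.B[1]])
s=least_squares(fit.res,[.53,.039,3.21,.05,0],args=(z,q),loss="soft_l1",f_scale=.003);print(s.x.round(4))
E
```

```text
clock: 7.52
tcp_pos: [0.4166, -0.1018, 0.2604]
orientation: [2.189, 0.068, -2.189]
contact_force: [0.7, -0.6, 0.2]
grip_width: 0.05
scene 264 109
top 25 34
clk 7.525 tcp [ 0.4166 -0.1018  0.2604] w 50.0 F [ 0.7 -0.6  0.2]
x [ 0.    -0.001 -1.   ] y [ 0.063 -0.998  0.001]
tool shift mm [  0.7 175.    0.7]
107 [ 0.47322666 -0.10334356  0.12014687]
[5.2970e-01 3.8900e-02 3.2076e+00 5.6000e-02 1.0000e-04]
```

```bash
python3 -m pendant '[60,0,58,0,0, 60,0,58,0,0, 60,0,59,0,0, 60,0,0,0,-0.16, 60,0,0,0,-0.16, 60,0,0,0,-0.16, 60,0,0,0,-0.16, 60,0,0,0,0]'; python3 - <<'E'
from h import *
delta([.427,-.2765,.160])
E
```

```text
clock: 8.57
tcp_pos: [0.4294, -0.2762, 0.2597]
orientation: [1.814, 0.666, -1.814]
contact_force: [-0.1, -0.1, -0.4]
grip_width: 0.0598
clk 8.575 tcp [ 0.4294 -0.2762  0.2597] w 59.8 F [-0.1 -0.1 -0.4]
x [-0.  0. -1.] y [ 0.646 -0.763 -0.001]
tool shift mm [99.7 -1.2  2. ]
```

```bash
python3 -m pendant '[60,40,-1,2,0, 60,40,0,0,0, 60,18,0,0,0, 60,0,0,0,0, 15,0,0,0,0, 15,0,0,0,0, 15,0,0,0,0, 15,0,0,0,0]' 40; python3 - <<'E'
from h import *
delta(None)
p,W=cloud("scene");cv2.imwrite("pics/g2.png",cv2.resize(p[190:310,270:410],None,fx=5,fy=5,interpolation=cv2.INTER_CUBIC)[:,:,::-1])
E
```

```text
clock: 9.57
tcp_pos: [0.4275, -0.2764, 0.1635]
orientation: [1.813, 0.665, -1.811]
contact_force: [-1.3, 0.7, 5.8]
grip_width: 0.0256
clk 9.575 tcp [ 0.4275 -0.2764  0.1635] w 25.6 F [-1.3  0.7  5.8]
x [ 0.001 -0.001 -1.   ] y [ 0.648 -0.762  0.002]
```

View pics/g2.png

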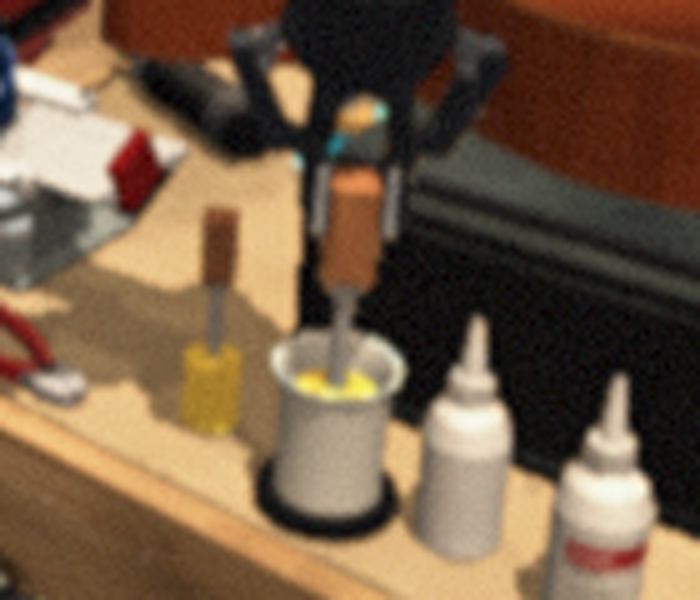

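```bash
python3 -m pendant '[15,-20,0,0,0.16, 15,-20,0,0,0.16, 15,0,0,0,0.16, 15,0,0,0,0.16, 15,0,0,15,0, 15,0,0,15,0, 15,3,0,15,0, 15,4,0,15,0, 15,5,0,15,0, 15,5,0,12,0, 15,0,0,0,0]' 25; python3 - <<'E'
from h import *
delta(None)
p,W=cloud("scene");cv2.imwrite("pics/g3.png",cv2.resize(p[190:310,270:410],None,fx=5,fy=5,interpolation=cv2.INTER_CUBIC)[:,:,::-1])
E
```

```text
clock: 11.0
tcp_pos: [0.3381, -0.2819, 0.1846]
orientation: [2.187, 0.07, -2.192]
contact_force: [0.0, -0.3, -0.5]
grip_width: 0.0258
clk 11.0 tcp [ 0.3381 -0.2819  0.1846] w 25.8 F [ 0.  -0.3 -0.5]
x [-0.002  0.001 -1.   ] y [ 0.063 -0.998 -0.001]
```

View pics/g3.png

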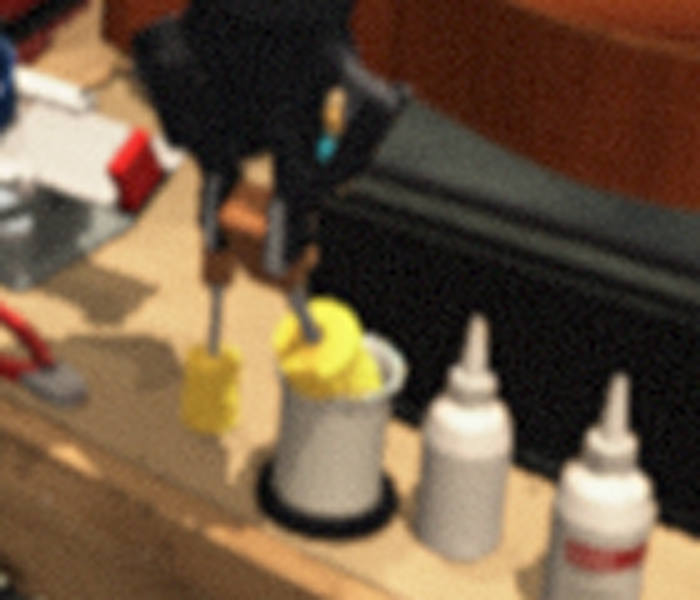

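```bash
cat > tilt.py <<'E'
from h import *
from scipy.optimize import least_squares
def tilt(W,p,show=True):
    o=r.get_obs();M=R.from_rotvec(o["orientation"]).as_matrix();g=o["tcp_pos"]-.019*M[:,0]
    H,S,V=cv2.split(cv2.cvtColor(p,cv2.COLOR_RGB2HSV))
    Y=W[(H>22)&(H<34)&(S>120)&near(W,g-[0,0,.12],.13)]
    # keep points near this brush only (other brush at .44,-.185)
    Y=Y[~((abs(Y[:,1]+.185)<.04)&(Y[:,2]<.07))]
    def dist(v):
        a=np.sin(v[0])*M[:,2]-np.cos(v[0])*M[:,0]      # brush +z
        tip=g-a*v[1]+M[:,1]*v[2]
        h=(Y-tip)@a;rr=np.linalg.norm(Y-tip-h[:,None]*a,axis=1)
        dz=np.maximum(abs(h-.032)-.032,0);dr=rr-.0215
        inside=(dz==0)
        return np.where(inside,np.minimum(abs(dr),np.where(rr<.0215,np.minimum(abs(h),abs(h-.064)),9)),np.hypot(np.maximum(dr,0),dz))
    f=lambda v:np.r_[dist(v),(v[1]-.167)*2,v[2]*3]
    s=min((least_squares(f,[t,.167,0],loss="soft_l1",f_scale=.003) for t in(0,.3,.6,.8)),key=lambda s:s.cost)
    a=np.sin(s.x[0])*M[:,2]-np.cos(s.x[0])*M[:,0]
    print("Y",len(Y),"tilt deg",np.degrees(s.x[0]).round(1),"L",s.x[1].round(4),"off",s.x[2].round(4),"med",np.median(abs(s.fun)).round(4),"tip",(g-a*s.x[1]).round(4))
    return s.x
if __name__=="__main__":
    for n in("scene","top"):
        p,W=cloud(n);tilt(W,p)
    delta(None)
E
python3 tilt.py
```

```text
Y 194 tilt deg 34.3 L 0.1746 off -0.0006 med 0.001 tip [ 0.4368 -0.2751  0.0593]
Y 182 tilt deg 34.6 L 0.1748 off 0.0001 med 0.0013 tip [ 0.4379 -0.275   0.0595]
clk 11.15 tcp [ 0.3392 -0.2815  0.1847] w 25.7 F [0.7 0.  0. ]
x [-0.002  0.001 -1.   ] y [ 0.065 -0.998 -0.001]
```

```bash
python3 -m pendant '[15,-3,0,-13,0, 15,-4,0,-13,0, 15,-4,0,-13,0, 15,-4,0,-13,0, 15,0,0,0,0]' 25; python3 tilt.py
```

```text
clock: 11.78
tcp_pos: [0.3933, -0.2781, 0.2004]
orientation: [2.189, 0.073, -2.187]
contact_force: [-0.1, -0.3, -0.6]
grip_width: 0.0256
Y 159 tilt deg 16.7 L 0.1726 off -0.0012 med 0.0014 tip [ 0.4425 -0.2749  0.0539]
Y 24 tilt deg 15.7 L 0.1717 off 0.0 med 0.001 tip [ 0.4391 -0.2752  0.0539]
clk 11.875 tcp [ 0.3927 -0.2782  0.2002] w 25.8 F [-0.8  0.4 -1.4]
x [ 0.001  0.    -1.   ] y [ 0.065 -0.998 -0.   ]
```

```bash
python3 -m pendant '[15,-25,0,0,0, 15,-40,0,0,0, 15,-40,0,-14,0, 15,-10,0,-15,0, 15,0,-30,-14,0, 15,0,-50,-14,0, 15,0,-50,0,0, 15,0,-50,0,0, 15,0,-50,0,0, 15,0,-50,0,0, 15,0,-28,0,0, 15,0,0,0,0, 15,0,0,0,0]' 25; python3 tilt.py; python3 - <<'E'
from h import *
p,W=cloud("scene");cv2.imwrite("pics/g4.png",cv2.resize(p[120:240,210:350],None,fx=5,fy=5,interpolation=cv2.INTER_CUBIC)[:,:,::-1])
E
```

```text
clock: 13.5
tcp_pos: [0.4289, 0.0319, 0.3152]
orientation: [2.189, 0.07, -2.189]
contact_force: [-0.3, -1.5, -0.5]
grip_width: 0.0256
Y 132 tilt deg 16.2 L 0.1725 off -0.0018 med 0.0016 tip [0.4769 0.0345 0.1685]
Y 0 tilt deg 0.0 L 0.167 off 0.0 med 0.0 tip [0.429  0.0314 0.1672]
clk 13.6 tcp [0.429  0.0314 0.3152] w 25.4 F [-0.2  0.5 -1. ]
x [-0. -0. -1.] y [ 0.063 -0.998  0.   ]
```

View pics/g4.png

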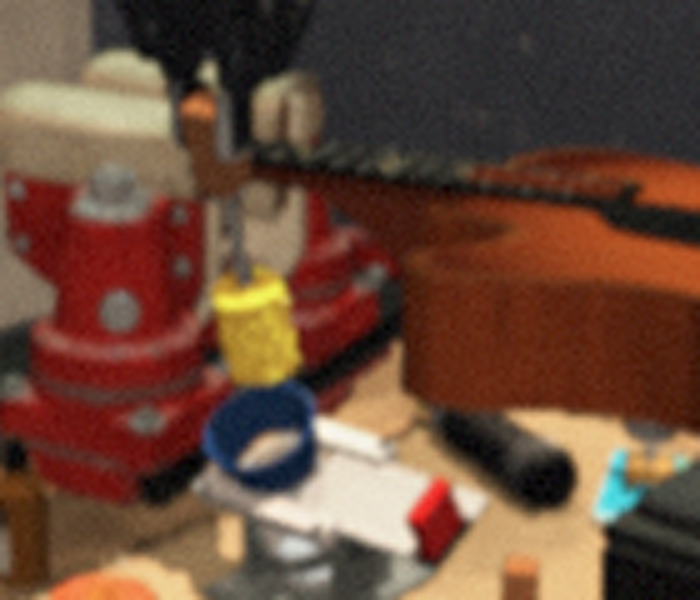

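```bash
python3 -m pendant '[15,20,-2,0,0, 15,18,0,0,0, 15,12,0,0,0, 15,12,0,0,0, 15,11,0,-2,0, 15,0,0,0,0]' 25; python3 tilt.py
```

```text
clock: 14.4
tcp_pos: [0.4316, 0.0348, 0.2422]
orientation: [2.19, 0.072, -2.187]
contact_force: [1.6, -0.8, -0.5]
grip_width: 0.0255
Y 128 tilt deg 18.2 L 0.1731 off -0.0011 med 0.0017 tip [0.4855 0.0384 0.0971]
Y 0 tilt deg 0.0 L 0.167 off 0.0 med 0.0 tip [0.4314 0.0349 0.0947]
clk 14.5 tcp [0.4313 0.0348 0.2427] w 25.9 F [1.7 0.3 0. ]
x [ 0.001  0.    -1.   ] y [ 0.065 -0.998 -0.   ]
```

```bash
python3 -m pendant '[15,12,0,-1,0, 15,12,0,-1,0, 15,12,0,-1,0, 15,0,0,0,0]' 25; python3 tilt.py
```

```text
clock: 15.0
tcp_pos: [0.4329, 0.0348, 0.2049]
orientation: [2.186, 0.071, -2.191]
contact_force: [1.9, -0.4, -0.5]
grip_width: 0.0253
Y 43 tilt deg 26.8 L 0.1732 off -0.0 med 0.0018 tip [0.5105 0.0399 0.0696]
Y 0 tilt deg 0.0 L 0.167 off 0.0 med 0.0 tip [0.4326 0.0348 0.0577]
clk 15.1 tcp [0.4329 0.0348 0.2057] w 25.5 F [ 1.3  0.6 -0.2]
x [-0.002 -0.    -1.   ] y [ 0.065 -0.998  0.   ]
```

```bash
python3 -m pendant '[15,8,0,-4,0, 15,8,0,-4,0, 15,8,0,-4,0, 15,6,0,-3,0, 15,0,0,0,0]' 25; python3 tilt.py|head -1; python3 -m pendant '[15,3,0,-1,0, 15,2,0,-1,0, 15,0,0,0,0]'
```

```text
clock: 15.72
tcp_pos: [0.4487, 0.0359, 0.1757]
orientation: [2.188, 0.071, -2.189]
contact_force: [-0.4, 0.5, -0.3]
grip_width: 0.0254
Y 6 tilt deg 14.9 L 0.1635 off 0.0006 med 0.0053 tip [0.4906 0.0387 0.0371]
clock: 16.2
tcp_pos: [0.4508, 0.036, 0.1713]
orientation: [2.189, 0.071, -2.188]
contact_force: [1.0, 0.3, -1.0]
grip_width: 0.0255
```

```bash
python3 -m pendant '[15,4,0,-2,0, 15,0,0,0,0]'; python3 -m pendant '[15,4,0,-2,0, 15,0,0,0,0]';
```

```text
clock: 16.45
tcp_pos: [0.4529, 0.0361, 0.1671]
orientation: [2.189, 0.071, -2.188]
contact_force: [0.9, -0.3, -0.9]
grip_width: 0.0254
clock: 16.7
tcp_pos: [0.4549, 0.0363, 0.1631]
orientation: [2.189, 0.071, -2.188]
contact_force: [2.0, 0.2, -1.2]
grip_width: 0.0256
```

```bash
python3 -m pendant '[15,3,0,-1,0, 15,0,0,0,0]'; python3 -m pendant '[15,3,0,-1,0, 15,0,0,0,0]';python3 -m pendant '[15,3,0,-1,0, 15,0,0,0,0]'; python3 - <<'E'
from h import *
p,W=cloud("scene");cv2.imwrite("pics/g5.png",cv2.resize(p[120:240,210:350],None,fx=5,fy=5,interpolation=cv2.INTER_CUBIC)[:,:,::-1])
E
```

```text
clock: 16.95
tcp_pos: [0.4548, 0.0366, 0.1621]
orientation: [2.186, 0.069, -2.19]
contact_force: [-12.3, -1.2, 25.4]
grip_width: 0.0254
clock: 17.2
tcp_pos: [0.4543, 0.0368, 0.1603]
orientation: [2.182, 0.068, -2.192]
contact_force: [-23.3, -0.6, 47.3]
grip_width: 0.0256
clock: 17.45
tcp_pos: [0.455, 0.0367, 0.1575]
orientation: [2.181, 0.067, -2.192]
contact_force: [-25.7, -2.2, 50.0]
grip_width: 0.0255
```

View pics/g5.png

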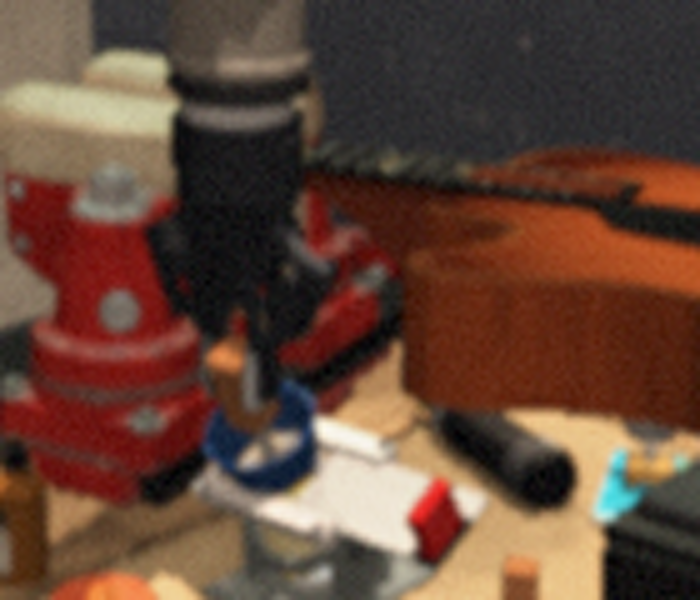

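The brush is seated: the handle leans in the funnel at crop (240,380), and the reaction runs along the pot axis, so it's on the floor. Now the first upstroke.

```bash
python3 -m pendant '[15,-12,0,5,0, 15,-15,0,7,0, 15,-15,0,7,0, 15,-15,0,3,0, 15,-18,0,1,0, 15,-18,0,0,0, 15,-18,0,0,0, 15,0,0,0,0]' 28; python3 tilt.py
```

```text
clock: 18.5
tcp_pos: [0.4344, 0.0349, 0.2662]
orientation: [2.189, 0.07, -2.188]
contact_force: [-2.0, -1.2, -0.2]
grip_width: 0.0253
Y 106 tilt deg 20.2 L 0.168 off -0.0016 med 0.0015 tip [0.4921 0.0385 0.1268]
Y 0 tilt deg 0.0 L 0.167 off 0.0 med 0.0 tip [0.4344 0.0348 0.1171]
clk 18.6 tcp [0.4344 0.0349 0.2651] w 25.8 F [-1.4 -0.8 -1.1]
x [-0. -0. -1.] y [ 0.065 -0.998  0.   ]
```

```bash
python3 -m pendant '[15,16,0,1,0, 15,16,0,1,0, 15,16,0,0,0, 15,15,0,-4,0, 15,14,0,-7,0, 15,12,0,-6,0, 15,10,0,-5,0, 15,0,0,0,0]' 28; python3 -m pendant '[15,4,0,-2,0, 15,0,0,0,0]'
```

```text
clock: 19.6
tcp_pos: [0.4544, 0.0363, 0.1653]
orientation: [2.187, 0.071, -2.19]
contact_force: [3.3, 0.4, -0.9]
grip_width: 0.0253
clock: 19.85
tcp_pos: [0.4564, 0.0363, 0.1621]
orientation: [2.188, 0.071, -2.189]
contact_force: [1.8, -0.3, -1.2]
grip_width: 0.0257
```

```bash
python3 -m pendant '[15,4,0,-1,0, 15,0,0,0,0]';python3 -m pendant '[15,3,0,-1,0, 15,0,0,0,0]'
```

```text
clock: 20.1
tcp_pos: [0.4572, 0.0363, 0.1589]
orientation: [2.187, 0.07, -2.189]
contact_force: [-2.4, -0.6, 9.8]
grip_width: 0.0256
clock: 20.35
tcp_pos: [0.4565, 0.0367, 0.1576]
orientation: [2.182, 0.068, -2.192]
contact_force: [-18.2, -0.9, 38.2]
grip_width: 0.0256
```

```bash
python3 -m pendant '[15,-12,0,5,0, 15,-15,0,7,0, 15,-15,0,7,0, 15,-15,0,3,0, 15,-18,0,1,0, 15,-18,0,0,0, 15,-16,0,0,0, 15,0,0,0,0]' 28; python3 tilt.py; python3 - <<'E'
from h import *
import fit
from scipy.optimize import least_squares
p,W=cloud("scene")
H,S,V=cv2.split(cv2.cvtColor(p,cv2.COLOR_RGB2HSV))
q=W[((H<8)|(H>172))&(S>130)&near(W,(.478,-.100,.12),.03)]
z=np.vstack([fit.B[0],fit.B[1]])
s=least_squares(fit.res,[.53,.039,3.21,.05,0],args=(z,q),loss="soft_l1",f_scale=.003);print(np.median(q,0),s.x.round(4))
E
```

```text
clock: 21.35
tcp_pos: [0.4359, 0.0351, 0.2654]
orientation: [2.19, 0.07, -2.187]
contact_force: [-2.4, 0.1, -0.6]
grip_width: 0.0253
Y 106 tilt deg 19.7 L 0.1679 off -0.0013 med 0.0013 tip [0.4925 0.0386 0.1257]
Y 0 tilt deg 0.0 L 0.167 off 0.0 med 0.0 tip [0.436  0.035  0.1163]
clk 21.45 tcp [0.4359 0.035  0.2643] w 25.3 F [-2.4  0.4 -0.7]
x [ 0.001 -0.    -1.   ] y [ 0.065 -0.998  0.   ]
scene 264 109
top 25 34
[ 0.47307412 -0.10337282  0.12107481] [0.5299 0.0371 3.1743 0.0673 0.    ]
```

```bash
python3 -m pendant '[15,-25,0,0,0, 15,-30,0,0,0, 15,0,30,0,0, 15,0,50,0,0, 15,0,50,0,0, 15,0,50,0,0, 15,0,50,28,0, 15,0,50,28,0, 15,0,29,28,0, 15,0,0,0,0, 15,0,0,0,0]' 28; python3 tilt.py
```

```text
clock: 22.88
tcp_pos: [0.3727, -0.2783, 0.3191]
orientation: [2.189, 0.072, -2.187]
contact_force: [-0.7, 0.3, -1.3]
grip_width: 0.0252
Y 189 tilt deg 19.6 L 0.1685 off -0.0008 med 0.001 tip [ 0.4294 -0.2741  0.1794]
Y 72 tilt deg 19.4 L 0.1675 off 0.0002 med 0.0006 tip [ 0.4285 -0.2739  0.1803]
clk 22.975 tcp [ 0.373  -0.2777  0.3192] w 25.3 F [ 0.6  0.5 -1.2]
x [ 0.001  0.    -1.   ] y [ 0.067 -0.998 -0.   ]
```

```bash
python3 -m pendant '[15,35,0,0,0, 15,40,0,0,0, 15,25,0,0,0, 15,20,0,0,0, 15,0,0,0,0, 15,-2,0,-12,0, 15,-2,0,-12,0, 15,-2,0,-12,0, 15,-1,0,-14,0, 15,-1,0,-14,0, 15,0,0,0,0]' 25; python3 tilt.py
```

```text
clock: 24.35
tcp_pos: [0.4377, -0.2745, 0.2079]
orientation: [2.19, 0.072, -2.185]
contact_force: [-0.2, -0.1, -1.2]
grip_width: 0.0254
Y 282 tilt deg 2.4 L 0.1659 off 0.0007 med 0.0021 tip [ 0.4443 -0.2738  0.0607]
Y 112 tilt deg 0.2 L 0.1675 off 0.0 med 0.002 tip [ 0.4374 -0.2742  0.0588]
clk 24.45 tcp [ 0.4366 -0.2742  0.2072] w 25.6 F [-0.6  0.3 -1.1]
x [ 0.001  0.    -1.   ] y [ 0.065 -0.998 -0.   ]
```

```bash
python3 -m pendant '[15,0,1,8,0, 15,12,0,0,0, 15,12,0,0,0, 15,10,0,0,0, 15,4,0,0,0, 15,0,0,0,0]' 25; python3 -m pendant '[15,3,0,0,0, 15,0,0,0,0]'; python3 -m pendant '[15,3,0,0,0, 15,0,0,0,0]'
```

```text
clock: 25.2
tcp_pos: [0.4278, -0.276, 0.1689]
orientation: [2.188, 0.072, -2.189]
contact_force: [-0.2, -0.1, -1.0]
grip_width: 0.0255
clock: 25.45
tcp_pos: [0.4279, -0.2761, 0.1663]
orientation: [2.189, 0.071, -2.188]
contact_force: [0.5, 0.3, -1.1]
grip_width: 0.0252
clock: 25.7
tcp_pos: [0.4277, -0.2761, 0.1631]
orientation: [2.188, 0.071, -2.189]
contact_force: [0.3, -0.6, -0.1]
grip_width: 0.0255
```

```bash
python3 -m pendant '[15,3,0,0,0, 15,0,0,0,0]'; python3 -m pendant '[15,3,0,0,0, 15,0,0,0,0]'
```

```text
clock: 25.95
tcp_pos: [0.4277, -0.276, 0.16]
orientation: [2.188, 0.071, -2.189]
contact_force: [-0.9, 0.0, -0.6]
grip_width: 0.0253
clock: 26.2
tcp_pos: [0.4277, -0.2761, 0.1571]
orientation: [2.188, 0.071, -2.189]
contact_force: [-0.7, -0.4, -1.3]
grip_width: 0.0255
```

```bash
python3 -m pendant '[15,3,0,0,0, 15,0,0,0,0]'; python3 tilt.py
```

```text
clock: 26.45
tcp_pos: [0.429, -0.2766, 0.1557]
orientation: [2.19, 0.069, -2.185]
contact_force: [-0.9, 0.8, 9.5]
grip_width: 0.0251
Y 42 tilt deg 9.4 L 0.1659 off 0.0001 med 0.0054 tip [ 0.4564 -0.275   0.011 ]
Y 73 tilt deg 0.5 L 0.1651 off -0.0003 med 0.0017 tip [ 0.4308 -0.2767  0.0096]
clk 26.55 tcp [ 0.429  -0.2766  0.1557] w 25.4 F [-1.   1.   8.9]
x [ 0.002 -0.001 -1.   ] y [ 0.065 -0.998  0.001]
```

```bash
python3 -m pendant '[30,0,0,0,0, 45,0,0,0,0, 55,0,0,0,0, 55,0,0,0,0, 55,-20,0,0,0, 55,-40,0,0,0, 55,-50,0,0,0, 55,-30,0,30,0, 55,0,50,0,0, 55,0,50,0,0, 55,0,0,0,0]'; python3 - <<'E'
from h import *
import fitb,fit
delta(None)
Q=[]
for n in("scene","top"):
    p,W=cloud(n)
    q=fitb.handle_pts(n,p,W,(.429,-.276,.17));Q.append(q)
    s=fitb.fit(q,(.429,-.276,.171));print(n,len(q),s.x.round(3),s.cost)
    for t in("solvent","glue_a","lemon_oil","wax_tin","side_cutters","cork_block"):
        print(t,[x["location"] for x in nets.look_for(t,n) if x["score"]>.4])
    if n=="scene":
        H,S,V=cv2.split(cv2.cvtColor(p,cv2.COLOR_RGB2HSV))
        print("tab",np.median(W[((H<8)|(H>172))&(S>130)&near(W,(.478,-.100,.12),.03)],0))
        cv2.imwrite("pics/g6.png",cv2.resize(p[170:310,200:410],None,fx=3.5,fy=3.5,interpolation=cv2.INTER_CUBIC)[:,:,::-1])
E
```

```text
clock: 27.92
tcp_pos: [0.403, -0.3816, 0.2938]
orientation: [2.19, 0.064, -2.192]
contact_force: [1.6, 0.7, -1.1]
grip_width: 0.0545
scene 264 109
top 25 34
clk 27.925 tcp [ 0.403  -0.3816  0.2938] w 54.5 F [ 1.6  0.7 -1.1]
x [-0.001 -0.001 -1.   ] y [ 0.059 -0.998  0.001]
scene 298 [ 0.427 -0.277  0.165 -0.007 -0.011  0.084] 0.00018682456623241364
solvent [[0.395, 0.3265, 0.0529]]
glue_a [[0.4246, -0.4255, 0.0562], [0.4329, -0.3429, 0.0583]]
lemon_oil [[0.3982, 0.1821, 0.0525]]
wax_tin [[0.3873, 0.084, 0.0233]]
side_cutters [[0.4056, -0.0542, 0.012]]
cork_block [[0.4821, 0.3811, 0.0233]]
tab [ 0.47294912 -0.10318066  0.12027155]
top 96 [ 0.427 -0.276  0.165 -0.033  0.056  0.062] 0.00011954300050556172
solvent [[0.4047, 0.1846, 0.072]]
glue_a [[0.4477, -0.3355, 0.0738], [0.4266, -0.4077, 0.0508]]
lemon_oil [[0.4072, 0.1853, 0.0732]]
wax_tin [[0.3941, 0.1013, 0.0235]]
side_cutters [[0.4284, -0.2711, 0.1437], [0.4094, -0.0535, 0.0115]]
cork_block [[0.4783, 0.4206, 0.0315], [0.4265, -0.2713, 0.146]]
```

View pics/g6.png

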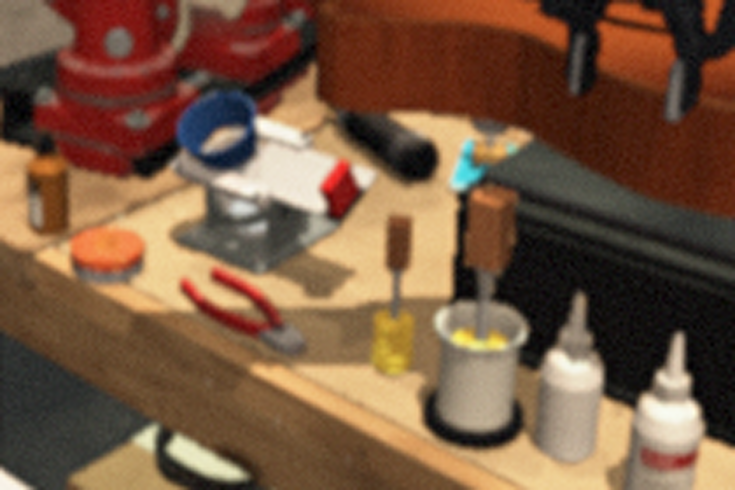

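The brush stands upright in its stand at (485,310), with the handle height unchanged from the start. The gate tab is drawn out at (340,187), and the things around it have not moved.

```bash
python3 -m pendant '[55,0,0,0,0, 55,0,0,0,0, 55,0,0,0,0]'; python3 -c "
from bench import r
print(r.hand_in())"
```

```text
clock: 29.0
tcp_pos: [0.4044, -0.3779, 0.2943]
orientation: [2.188, 0.071, -2.188]
contact_force: [0.0, -0.4, -0.3]
grip_width: 0.0552
the job is handed in; nothing more can be done
None
```

The job is done and handed in at 29 s of the 64 s allowed; no verdict was reported.

**What I did:**
- I drew the gate until it stalled against its end stop, with the force rising to 13 N.
- I took the larger brush. The moves cannot tilt the tool, so I pivoted the brush in the fingers against the stand's rim to match the pot's lean.
- I made two strokes. Each reached the floor with a reaction along the pot axis (about 40–55 N at the wrist), then came up until the tip was about 105 mm up the axis.
- I straightened the brush in the stand, lowered it until it touched the floor, let go and moved the arm clear.

**Last checks:**
- **Brush:** it stands within about 2 mm of the stand's centre. Its handle height is the same as at the start. Measured lean was 0.01 rad from the scene camera and about 0.06 rad from the top camera.
- **Gate:** the red tab sits exactly where it was after drawing. My two fits of the opening disagreed: one gave 56 mm and a later one 67 mm, beyond the 58 mm stop. I discounted the 67 mm and relied on the stall at the stop and the unchanged tab position.
- **Things around:** everything I had measured at the start (solvent, both glue bottles, lemon oil) is within a few mm by the scene camera. The tin and cutters look unmoved in the pictures. I located the cork block only at the end, but the arm never worked near it. The top camera's network gave a few wrong matches, such as cutters and cork at the brush, which I ignored.

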